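Stroke the sample-tray lids shut

ROBOT

A 6-joint arm with a two-finger parallel gripper is mounted at the origin on the work surface. World frame = base frame: x ahead of the robot, y to its left, z up, the work surface at z = 0. Lengths are in m, angles in degrees, forces in N, time in s.
With the tool pointing down it reaches from about 0.325 to 0.85 m from the base axis. Payload 15.5 kg.
Tool frame: the origin (TCP) lies at the very end of the fingers, on their centre line; the grasp point (between the pads) lies arm.grip_depth behind it (arm.grip_depth is the distance from the TCP to the grasp point, in m); z points along the fingers, y is the direction in which the jaws open and shut (so a half turn about z gives the same grasp; the last joint's range is limited). The gripper opens to 91 mm and grips with 3 to 60 N. Pads are 32 mm wide; open, the fingers measure 118 mm over their backs; the gripper's body (76 mm by 178 mm) begins 60 mm behind the grasp point.
Start: joints at [58.127, 28.281, 77.091, -0, 74.628, -5.472], TCP at [0.278, 0.56, 0.214] pointing down, gripper open.
Joint ranges: [-166.48, 166.48], [-47.26, 123.95], [12.59, 153.08], [-70.14, 250.14], [6.76, 159.57], [-176.63, 176.63]. Speed limits (degrees/s): [108.29, 108.29, 147.25, 172.46, 172.46, 172.46].

INTERFACE

Orientations are given as a 3x3 rotation matrix whose columns are the frame's x, y, z axes.
In Python, from rig import arm gives the robot as it stands. Calls block until the motion is done:
- arm.move_to(position, orientation): joint-space move of the TCP to a pose.
- arm.move_l(position, orientation=None, feed=0.15): straight line of the TCP; orientation=None keeps the orientation; feed is the mean speed in m/s.
- arm.move_joints(angles): joint-space move.
- arm.grip(opening): finger opening in m; the grip force is fixed at half the most; returns when the fingers have stopped.
- arm.sleep(seconds).
- arm.solve_ik(position, orientation): joint angles nearest the present ones, or None.
- arm.snapshot(name): name is "scene" or "top" or "wrist"; returns the picture (400x640x3 uint8, red, green, blue); there is no depth.
- arm.get_calibration(name): a dict with "intrinsics" (3x3 intrinsics, pixels), "cam_to_world" (4x4, takes a point from camera to world coordinates). Camera axes: x right, y down, z forward; pixel columns grow to the right and rows downward; lengths in m; the calibration is good to about 2 mm. A picture is of the moment at which its call begins: read the wrist's pose just before it. get_calibration takes no time and is no camera call; for the wrist camera it gives the pose at the moment of the call.
A pose or a line that the arm cannot do raises arm.Unreachable and nothing moves.
- arm.sign_off(): hands the job in, once; it reports no verdict.
Readings, each from a call of its own:
- arm.current_t(): time.
- arm.current_joint_positions(): joint angles.
- arm.current_dq(): joint speeds.
- arm.current_tau(): joint torques, N m.
- arm.current_ee_pos(): TCP position.
- arm.current_tool_rot(): TCP orientation.
- arm.current_force(): force on the tool from outside, world axes, zero at the start.
- arm.current_torque(): the same for the moment, N m.
- arm.current_width(): finger opening in m.
Only numpy, scipy, OpenCV 4.12 (cv2) and the standard library are available. Lean on these libraries where they do the work, as an engineer would, in place of code of your own. Each camera call takes 0.05 s, during which the arm holds its last target.

TASK

The five small teal lids on the curved white sample tray stand open. Starting from the end with the green dot, run the closed fingertips lightly along the curved row so that each lid in turn is pushed over and lies flat on its well, without picking up, shifting or pressing hard on the tray. Leave the jar, the wash bottle and the spatula undisturbed, and move the hand clear at the end.

Things in the scene. Friction and masses are not known exactly. Their poses are not given: they have to be found in the camera images.
- tray: Loose white tray, 1.4 kg, flat on the dark bench: a curved block 30 mm high, 62 mm wide, about 300 mm long; only open lids stand above its deck. Origin on its underside below well3; z up. Its centre line is an arc of radius 120 mm about x=-120, y=0 mm of its frame: x=-120+120cos(a), y=120sin(a); green dot at a=1.085 rad, wells 1 to 5 at a=0.7, 0.35, 0, -0.35, -0.7, ends near a=+-1.28.
- start (a point): Centre of the flat green dot (20 mm across) on the deck, 30 mm above the tray's underside, on the arc's centre line before well1; nothing stands above it, and it is 46 mm along the arc from well1.
- well1 (a point): Well 1 of 5, counted from the green dot (wells 42 mm apart along the arc): the point in the middle of the top face of its lid when shut, 35.5 mm above the tray's underside. Fixed to the tray, with the tray's axes.
- well2 (a point): Well 2 of 5, counted from the green dot (wells 42 mm apart along the arc): the point in the middle of the top face of its lid when shut, 35.5 mm above the tray's underside. Fixed to the tray, with the tray's axes.
- well3 (a point): Well 3 of 5, counted from the green dot (wells 42 mm apart along the arc): the point in the middle of the top face of its lid when shut, 35.5 mm above the tray's underside. Fixed to the tray, with the tray's axes.
- well4 (a point): Well 4 of 5, counted from the green dot (wells 42 mm apart along the arc): the point in the middle of the top face of its lid when shut, 35.5 mm above the tray's underside. Fixed to the tray, with the tray's axes.
- well5 (a point): Well 5 of 5, counted from the green dot (wells 42 mm apart along the arc): the point in the middle of the top face of its lid when shut, 35.5 mm above the tray's underside. Fixed to the tray, with the tray's axes.
- lid1 (a joint): Hinge of well 1's teal lid, rad: 0 flat and shut, 1.57 upright, stop at 1.75. Plate 28 mm long (along the arc), 26 wide, 3 thick. The hinge crosses the arc 14.5 mm from the well's middle, on the green-dot side, 32 mm above the tray's underside: moving away from the dot pushes the lid shut, the other way jams it. It is slightly stiff (0.012 N m, 1 to 2 N at the lid) and stays where left, never falling shut.
- lid2 (a joint): Hinge of well 2's teal lid, rad: 0 flat and shut, 1.57 upright, stop at 1.75. Plate 28 mm long (along the arc), 26 wide, 3 thick. The hinge crosses the arc 14.5 mm from the well's middle, on the green-dot side, 32 mm above the tray's underside: moving away from the dot pushes the lid shut, the other way jams it. It is slightly stiff (0.012 N m, 1 to 2 N at the lid) and stays where left, never falling shut.
- lid3 (a joint): Hinge of well 3's teal lid, rad: 0 flat and shut, 1.57 upright, stop at 1.75. Plate 28 mm long (along the arc), 26 wide, 3 thick. The hinge crosses the arc 14.5 mm from the well's middle, on the green-dot side, 32 mm above the tray's underside: moving away from the dot pushes the lid shut, the other way jams it. It is slightly stiff (0.012 N m, 1 to 2 N at the lid) and stays where left, never falling shut.
- lid4 (a joint): Hinge of well 4's teal lid, rad: 0 flat and shut, 1.57 upright, stop at 1.75. Plate 28 mm long (along the arc), 26 wide, 3 thick. The hinge crosses the arc 14.5 mm from the well's middle, on the green-dot side, 32 mm above the tray's underside: moving away from the dot pushes the lid shut, the other way jams it. It is slightly stiff (0.012 N m, 1 to 2 N at the lid) and stays where left, never falling shut.
- lid5 (a joint): Hinge of well 5's teal lid, rad: 0 flat and shut, 1.57 upright, stop at 1.75. Plate 28 mm long (along the arc), 26 wide, 3 thick. The hinge crosses the arc 14.5 mm from the well's middle, on the green-dot side, 32 mm above the tray's underside: moving away from the dot pushes the lid shut, the other way jams it. It is slightly stiff (0.012 N m, 1 to 2 N at the lid) and stays where left, never falling shut.
- jar: Loose amber jar with white cap, 42 mm across, 58 mm high, standing on the bench in the hollow side of the tray; origin in the middle of its underside.
- wash_bottle: Loose white wash bottle with green cap and bent spout, 60 mm across, 163 mm high, standing on the bench beyond the bulging side of the tray; origin in the middle of its underside.
- spatula: Loose steel laboratory spatula with a blue grip, 162 mm long, 14 mm wide, 8 mm high, lying on the bench beyond the bulging side of the tray; origin in its underside, near its middle.
Mind the look-alikes: they are no part of the job. Of the things that look like the jar, take the one that is nearest to the robot's base at the start. Of the things that look like the wash_bottle, take the one that is nearest to the robot's base at the start.

How it is judged (in metres and radians):
On the way, in this order (a step that is already met when the one before it is completed fails the run):
1. lid 1 is pushed flat (below 0.22 rad), in order from the green dot (value of joint lid1 below 0.22 rad), for 0.05 s.
2. lid 2 is pushed flat (below 0.22 rad), in order from the green dot (value of joint lid2 below 0.22 rad), for 0.05 s.
3. lid 3 is pushed flat (below 0.22 rad), in order from the green dot (value of joint lid3 below 0.22 rad), for 0.05 s.
4. lid 4 is pushed flat (below 0.22 rad), in order from the green dot (value of joint lid4 below 0.22 rad), for 0.05 s.
5. lid 5 is pushed flat (below 0.22 rad), in order from the green dot (value of joint lid5 below 0.22 rad), for 0.05 s.
At the end, for the whole second after the job is handed in: All five lids lie flat (each hinge below 0.22 rad), the tray rests flat on the bench within 15 mm of where it began, and the jar, wash bottle and spatula are within 20 mm of where they began, the two containers upright (value of joint each of lid1, lid2, lid3, lid4, lid5 below 0.22 rad and distance of tray from where it was at the start of the episode below 0.015 m and height (world z) of tray below 0.006 m and angle between tray's own z axis and vertical below 0.05 rad and linear speed of tray below 0.01 m/s and distance of each of jar, wash_bottle, spatula from where it was at the start of the episode below 0.02 m and angle between each of jar, wash_bottle's own z axis and vertical below 0.2 rad); the robot touches nothing.
It fails at once if the tray is lifted or tipped (height (world z) of tray above 0.008 m or angle between tray's own z axis and vertical above 0.08 rad).
It fails at once if the tray is shifted by more than 15 mm (distance of tray from where it was at the start of the episode above 0.015 m).
It fails at once if the robot presses on the tray or its lids with more than 20 N (contact force between the arm and tray above 20 N).
It fails at once if the jar, wash bottle or spatula is moved by more than 20 mm (distance of any of jar, wash_bottle, spatula from where it was at the start of the episode above 0.02 m).
It also fails if it takes over 38 s, if anything falls off the work surface, if the arm or the gripper's body presses on something with over 40 N, if the wrist force passes 120 N, or if a joint passes its speed limit or range.

## Working session

There is one attempt and no reset: what is moved stays moved. The work goes in short steps, each a Python script; the robot and the scene stay as the last script left them, time stands still between calls to the robot, and variables do not carry over. Pictures are saved under pics/ and viewed, and the job is handed in when it is done.

```bash
mkdir -p pics
python3 - <<'E'
from rig import arm
import cv2
for n in("scene","top","wrist"):
    im=arm.snapshot(n); cv2.imwrite(f"pics/{n}0.png",im[:,:,::-1]); c=arm.get_calibration(n); print(n,c["intrinsics"].tolist(),c["cam_to_world"].round(4).tolist())
print(arm.current_t(),arm.grip_depth,arm.current_width(),arm.current_tool_rot())
E
```

```text
scene [[361.9615379885132, 0.0, 320.5346961686645], [0.0, 361.9615379885132, 203.34607074363177], [0.0, 0.0, 1.0]] [[0.8844, 0.3095, -0.3495, 0.8882], [0.4667, -0.5729, 0.6737, -0.4316], [0.0083, -0.7589, -0.6511, 0.4861], [0.0, 0.0, 0.0, 1.0]]
top [[513.3961412435872, 0.0, 318.27683075628806], [0.0, 513.3961412435872, 202.88765007553485], [0.0, 0.0, 1.0]] [[-0.027, -0.9834, 0.1792, 0.4802], [-0.9988, 0.0339, 0.0356, 0.0129], [-0.0411, -0.178, -0.9832, 0.901], [0.0, 0.0, 0.0, 1.0]]
wrist [[336.9192116710746, 0.0, 321.1608958668343], [0.0, 336.9192116710746, 200.30601529154575], [0.0, 0.0, 1.0]] [[0.4442, 0.8707, 0.2111, 0.2186], [0.8959, -0.4317, -0.105, 0.5893], [-0.0003, 0.2357, -0.9718, 0.3847], [0.0, 0.0, 0.0, 1.0]]
0.15 0.0188 0.09128586560512483 [[-8.95688641e-01  4.44681449e-01 -5.16812866e-04]
 [ 4.44681736e-01  8.95688286e-01 -8.04741817e-04]
 [ 1.05049473e-04 -9.50615347e-04 -9.99999543e-01]]
```

View pics/scene0.png

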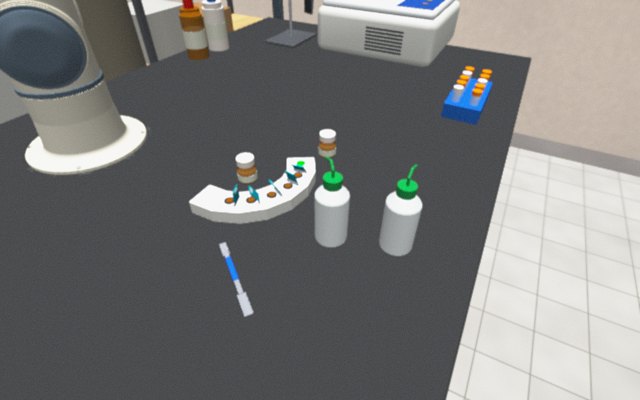

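View pics/top0.png

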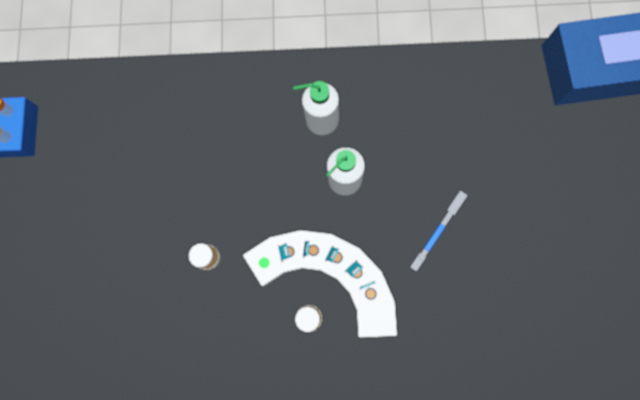

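View pics/wrist0.png

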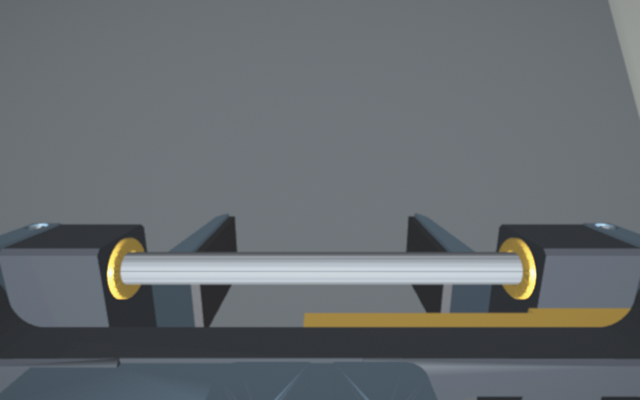

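The top view shows the tray with its dot near (264,263). The jar is in the hollow near (308,320), the near bottle near (345,170) and the spatula near (438,232). I'll enlarge the tray.

Run:
```python
import cv2
im=cv2.imread("pics/top0.png")[215:350,230:410]
cv2.imwrite("pics/topc.png",cv2.resize(im,None,fx=4.4,fy=4.4,interpolation=cv2.INTER_CUBIC))
im=cv2.imread("pics/scene0.png")[120:235,180:335]
cv2.imwrite("pics/scenec.png",cv2.resize(im,None,fx=5,fy=5,interpolation=cv2.INTER_CUBIC))
```

```text
(no output)
```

View pics/topc.png

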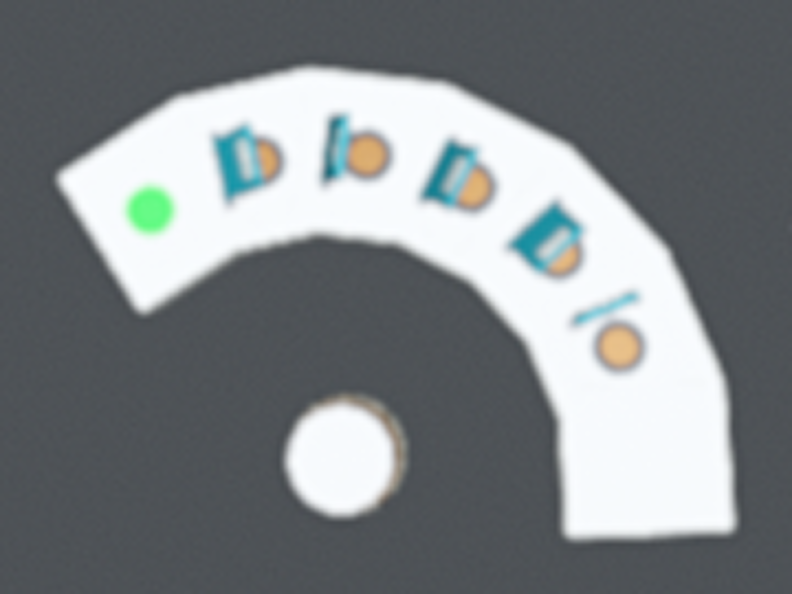

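View pics/scenec.png

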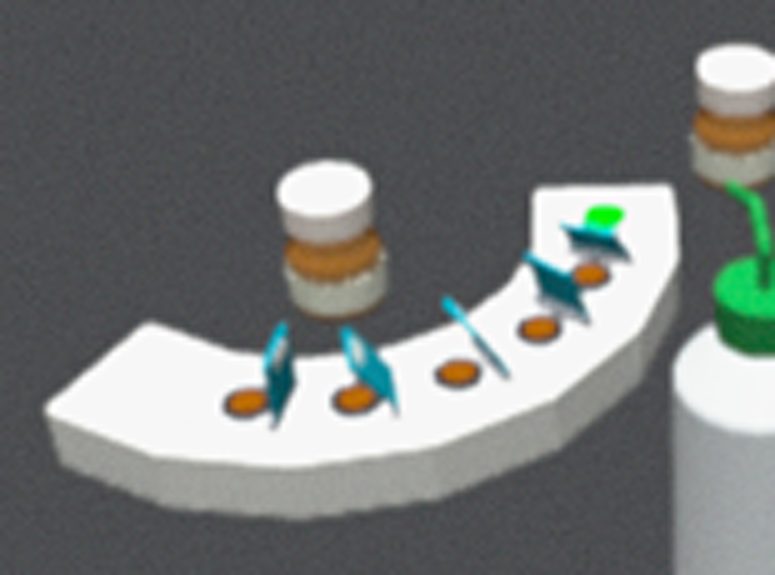

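```bash
cat > fit.py <<'E'
import numpy as np
from scipy.optimize import least_squares
from rig import arm
A={'d':1.085,'w1':.7,'w2':.35,'w3':0,'w4':-.35,'w5':-.7}
def loc(a,r=.12,z=.03): return np.array([-.12+r*np.cos(a),r*np.sin(a),z])
def proj(c,p):
    T=c["cam_to_world"];q=T[:3,:3].T@(p-T[:3,3]);u=c["intrinsics"]@q;return u[:2]/u[2]
def w(P,p):
    c,s=np.cos(P[2]),np.sin(P[2]);return np.array([P[0]+c*p[0]-s*p[1],P[1]+s*p[0]+c*p[1],p[2]])
top={'d':(150,211),'w2':(368,156),'w5':(620,346),'w3':(470,187)}
sc={'d':(605,216),'w1':(591,275),'w2':(540,329),'w3':(459,373),'w4':(356,400),'w5':(247,403)}
ct,cs=arm.get_calibration("top"),arm.get_calibration("scene")
obs=[(ct,k,np.array(v)/4.4+[230,215]-.4,'t') for k,v in top.items()]+[(cs,k,np.array(v)/5+[180,120]-.4,'s') for k,v in sc.items()]
def fit(which):
    o=[x for x in obs if x[3] in which]
    f=lambda P:np.concatenate([proj(c,w(P,loc(A[k])))-v for c,k,v,_ in o])
    best=min((least_squares(f,[.5,0,t]) for t in np.arange(-3,3.2,.7)),key=lambda r:r.cost)
    return best
if __name__=="__main__":
    for m in('t','s','ts'):
        r=fit(m);print(m,r.x.round(4),r.fun.reshape(-1,2).round(1).tolist())
    P=fit('ts').x
    for k in A: print(k,w(P,loc(A[k])).round(4))
    for n,px in(('jar',(308,320)),('bottle top',(345,160))):
        pass
    # back-project helpers
    def bp(c,uv,z):
        T=c["cam_to_world"];d=T[:3,:3]@np.linalg.inv(c["intrinsics"])@[uv[0],uv[1],1];return T[:3,3]+d*(z-T[2,3])/d[2]
    print('jar',bp(ct,(308,320),.058),'bottle',bp(ct,(346,160),.163), 'centre',w(P,np.array([-.12,0,0])))
    for name,c in(('spat',(438,232)),): print(bp(ct,c,.004))
E
python3 fit.py
```

```text
t [ 0.5448  0.016  -0.498 ] [[0.1, 0.0], [-0.2, -0.1], [0.0, 0.0], [0.2, 0.0]]
s [ 0.5443  0.0183 -0.5038] [[-0.0, -0.1], [-0.2, 0.2], [0.0, 0.1], [-0.1, 0.1], [0.0, -0.1], [0.2, -0.1]]
ts [ 0.5448  0.0168 -0.5   ] [[-0.4, -0.2], [-0.7, -0.1], [-0.6, 0.1], [-0.3, -0.0], [-0.3, 0.2], [-0.4, 0.6], [-0.2, 0.6], [-0.3, 0.6], [-0.2, 0.4], [-0.0, 0.5]]
d [0.5396 0.1406 0.03  ]
w1 [0.5571 0.0982 0.03  ]
w2 [0.5582 0.0564 0.03  ]
w3 [0.5448 0.0168 0.03  ]
w4 [ 0.5187 -0.0158  0.03  ]
w5 [ 0.483  -0.0375  0.03  ]
jar [0.44346819 0.06510752 0.058     ] bottle [ 0.67784274 -0.00317798  0.163     ] centre [0.43952407 0.07435421 0.        ]
[ 0.58498586 -0.16184874  0.004     ]
```

```bash
cat > path.py <<'E'
from fit import *
P=fit('ts').x
def pose(a,z):
    p=w(P,loc(a,z=z)); t=P[2]+a
    x=np.array([-np.cos(t),-np.sin(t),0]);zz=np.array([0,0,-1.]);return p,np.column_stack([x,np.cross(zz,x),zz])
E
python3 - <<'E'
from path import *
import cv2
for a in np.linspace(1.12,-.98,8): 
    q=arm.solve_ik(*pose(a,.0385)); print(None if q is None else np.round(q))
arm.grip(0); print(arm.current_width())
arm.move_to(*pose(1.12,.13)); arm.move_l(pose(1.12,.05)[0],feed=.08)
print(arm.current_t(),arm.current_ee_pos(),pose(1.12,.05)[0],arm.current_force())
for n in("scene","top"): cv2.imwrite(f"pics/{n}1.png",cv2.resize(arm.snapshot(n)[100:300,150:450,::-1],None,fx=2.6,fy=2.6))
E
```

```text
[   9.   36.   97.   -0.   47. -117.]
[   5.   37.   96.   -0.   48. -103.]
[  2.  37.  96.  -0.  48. -89.]
[ -2.  36.  97.  -0.  47. -76.]
[ -5.  35.  99.  -0.  46. -62.]
[ -9.  34. 103.  -0.  43. -48.]
[-11.  33. 107.  -0.  41. -34.]
[-13.  31. 111.  -0.  38. -18.]
0.00021522496332501164
4.475 [0.53751526 0.14412826 0.05042708] [0.5371915  0.14407561 0.05      ] [-0.5282363  -0.26013138  0.03386844]
```

View pics/scene1.png

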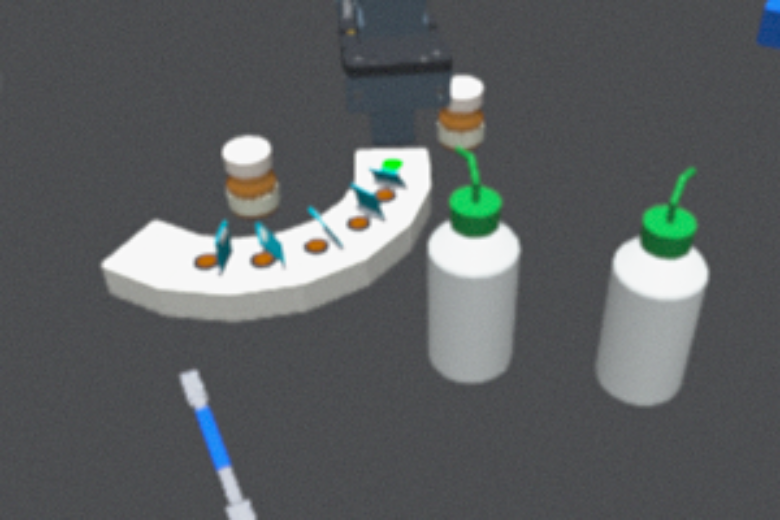

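View pics/top1.png

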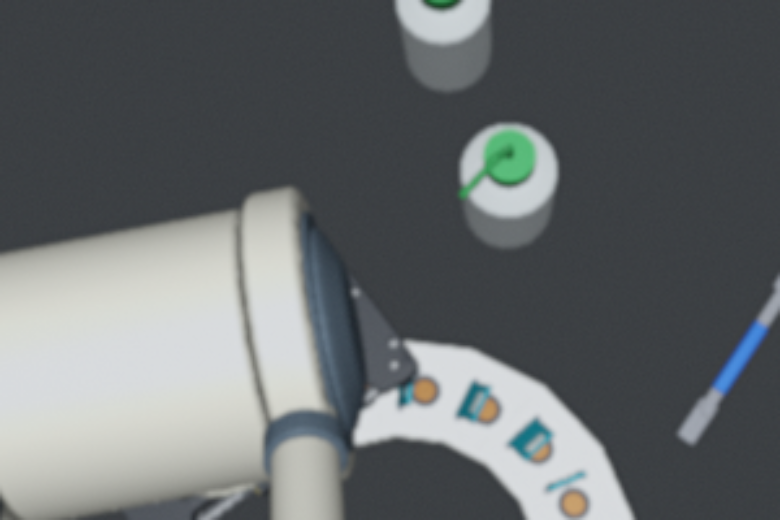

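Closed fingers are above the dot end and nothing has been disturbed. The lids still stand. Next I'll lower, push the first lid and check.

Run:
```python
from path import *
import cv2
arm.move_l(pose(1.12,.0385)[0],feed=.04)
print(arm.current_ee_pos(),arm.current_force())
cv2.imwrite(f"pics/scene2.png",cv2.resize(arm.snapshot("scene")[60:260,150:450,::-1],None,fx=2.6,fy=2.6))
for a in np.linspace(1.12,.62,6)[1:]:
    p,R=pose(a,.0385); arm.move_l(p,R,feed=.03); e=arm.current_ee_pos()-p
    print(arm.current_t(),round(a,2),(e*1e3).round(1),arm.current_force().round(1))
cv2.imwrite(f"pics/scene3.png",cv2.resize(arm.snapshot("scene")[60:260,150:450,::-1],None,fx=2.6,fy=2.6))
```

```text
[0.53695882 0.14403335 0.03816057] [ 0.09128072 -0.1265199  -0.09368354]
5.6083 1.02 [-0.1 -0.   0. ] [-1.   0.6 -0.9]
6.1583 0.92 [-0.1  0.  -0. ] [ 0.4 -0.3 -0.2]
6.7083 0.82 [0. 0. 0.] [-0.1 -0.1  0. ]
7.2583 0.72 [-0. -0. -0.] [ 0.8 -0.5  0.9]
7.8083 0.62 [-0.  0.  0.] [-0.3  0.   0.3]
```

View pics/scene2.png

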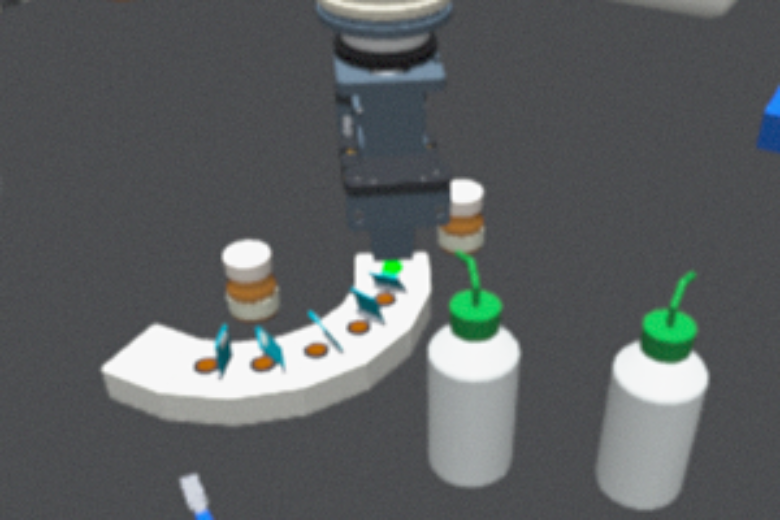

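View pics/scene3.png

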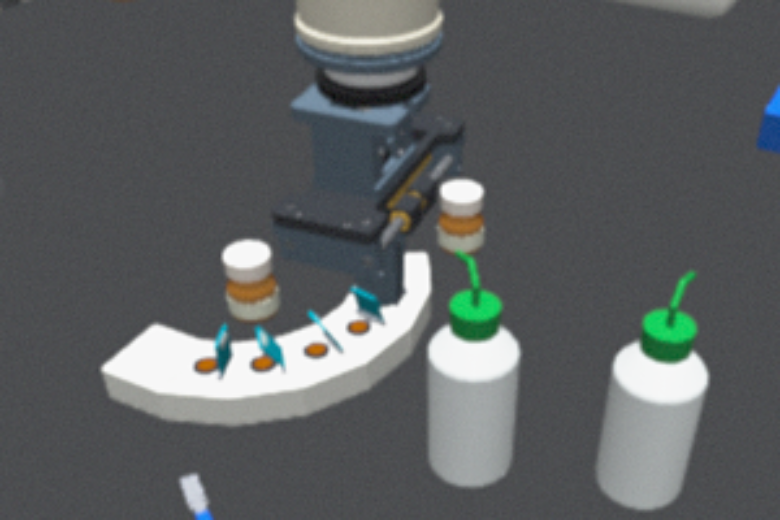

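Lid 1 is under the fingers, which are over well 1 near (385,290). Lids 2 to 5 still stand, the tray hasn't moved, and forces are about 1 N or less. I'll continue.

Run:
```python
from path import *
import cv2
n=0
for a in np.linspace(.62,.16,6)[1:]:
    p,R=pose(a,.0385); arm.move_l(p,R,feed=.03)
    print(round(arm.current_t(),2),round(a,2),arm.current_force().round(1))
cv2.imwrite(f"pics/scene4.png",cv2.resize(arm.snapshot("scene")[60:260,150:450,::-1],None,fx=2.6,fy=2.6))
```

```text
8.38 0.53 [0.  0.7 0.9]
8.89 0.44 [-0.6 -0.1  0.5]
9.41 0.34 [ 0.1 -0.4  1.1]
9.93 0.25 [-0.4  0.3 -0.5]
10.44 0.16 [-0.1  0.9  0.7]
```

View pics/scene4.png

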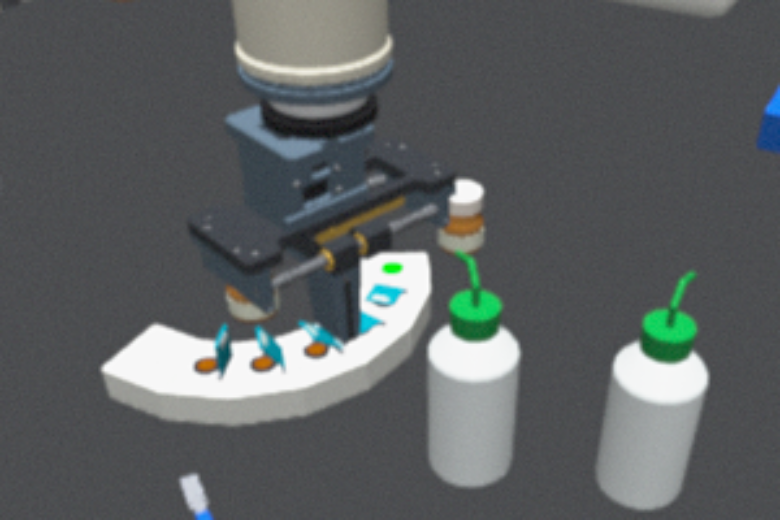

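Lid 1 lies flat near (385,295) and lid 2 is down near (370,322). Lid 3 is just starting to turn, and the tray hasn't moved. I'll finish the row, rise and retreat.

Run:
```python
from path import *
import cv2
for i,a in enumerate(np.linspace(.16,-.95,13)[1:]):
    p,R=pose(a,.0385); arm.move_l(p,R,feed=.03)
    f=arm.current_force();print(round(arm.current_t(),2),round(a,2),f.round(1))
    if np.linalg.norm(f)>8: print("stop");break
else:
    p=p.copy();p[2]=.2; arm.move_l(p,feed=.12)
    arm.move_l([.40,-.2,.25],feed=.15)
    print(arm.current_t())
for n in("scene","top"): cv2.imwrite(f"pics/{n}5.png",cv2.resize(arm.snapshot(n)[100:360,150:500,::-1],None,fx=2.25,fy=2.25,interpolation=cv2.INTER_CUBIC))
```

```text
11.01 0.07 [-0.6 -0.2  0.4]
11.53 -0.02 [-0.1 -0.1  0.2]
12.04 -0.12 [ 0.7 -0.3  0.1]
12.56 -0.21 [-1.7  0.3 -0.3]
13.07 -0.3 [ 0.1  0.1 -0.5]
13.59 -0.39 [-1.3  0.3  0.1]
14.11 -0.49 [ 0.   0.2 -0.3]
14.62 -0.58 [0.8 0.2 0.1]
15.14 -0.67 [-0.5  0.2  0. ]
15.66 -0.76 [0.3 0.6 0.7]
16.18 -0.86 [-0.4 -0.3 -0. ]
16.69 -0.95 [-0.2  0.5 -1.1]
19.4833
```

View pics/scene5.png

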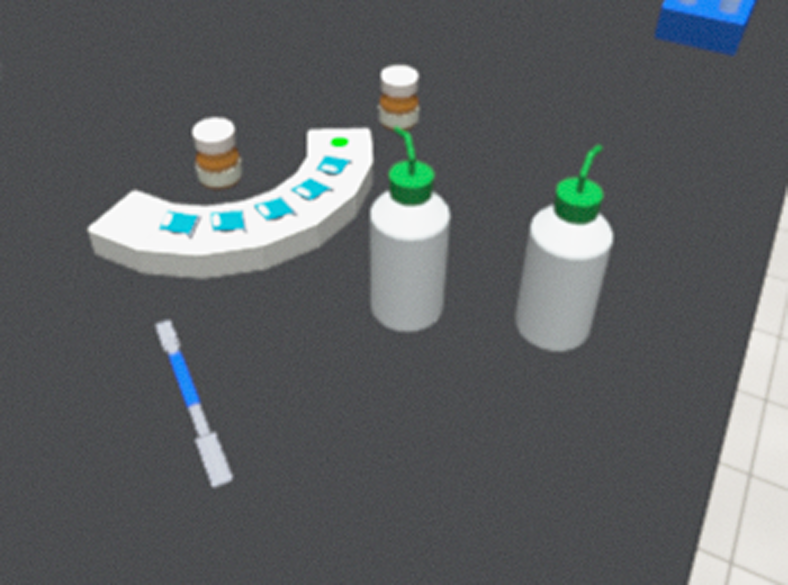

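View pics/top5.png

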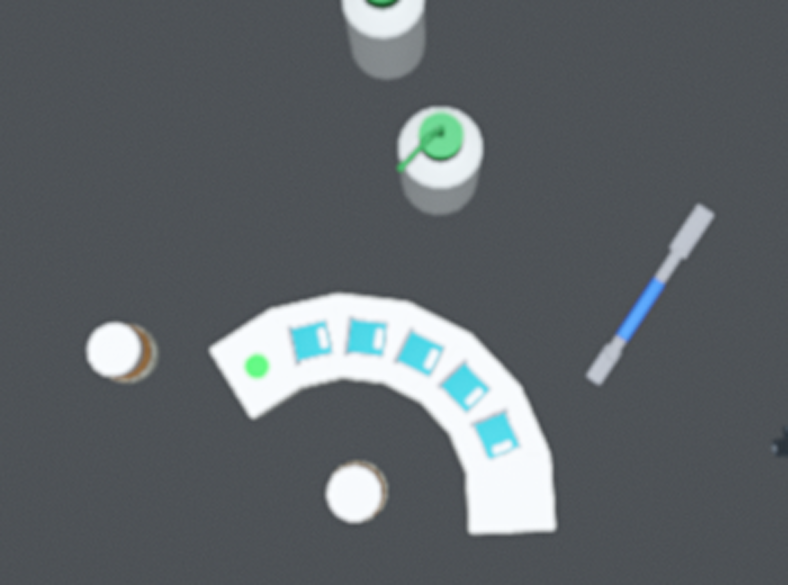

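The scene and top views show all five lids lying on their wells. The tray, jar, bottle and spatula are where they started, and the hand is clear.

Run:
```python
from rig import arm
import cv2,numpy as np
a=cv2.imread("pics/top0.png").astype(int);b=arm.snapshot("top")[:,:,::-1].astype(int)
d=(abs(a-b).max(2)>60).astype('uint8');n,l,s,c=cv2.connectedComponentsWithStats(d)
print([x.tolist() for x in s[1:] if x[4]>5])
print(arm.current_force(),arm.current_t()); arm.sign_off()
```

```text
[[283, 243, 3, 3, 6], [284, 243, 13, 15, 116], [303, 242, 19, 16, 187], [279, 247, 7, 12, 35], [326, 248, 21, 19, 196], [347, 263, 20, 20, 178], [556, 282, 4, 4, 11], [361, 284, 20, 20, 219], [521, 287, 4, 5, 15], [568, 288, 3, 4, 10], [513, 296, 4, 4, 14], [507, 314, 16, 37, 187], [563, 323, 3, 7, 11], [565, 331, 3, 8, 12], [549, 333, 37, 67, 200], [555, 335, 34, 65, 399], [544, 352, 11, 10, 62], [541, 364, 4, 3, 10], [519, 371, 9, 8, 45], [543, 371, 3, 8, 16]]
[-0.59123529  0.50802539  0.22328835] 19.6333
the job is handed in; nothing more can be done
```

I swept the closed fingertips once along the row from the green dot, and all five lids now appear to lie flat on their wells. I found the tray's position from the top and scene pictures, which agreed to about 2 mm. The tips ran 38.5 mm above the bench, about 3 mm above the shut lids. I then raised the hand, moved it clear and handed the job in at 19.6 s.

**Last checks:**
- **Lids:** both cameras show all five lying flat. I did not measure the hinge angles; from the tip height each lid should be at about 0.1 rad at most, against the 0.22 limit.
- **Force:** the wrist readings, taken between moves, never went above about 2 N.
- **Other objects:** comparing the first and last top pictures, only the lids and the arm itself changed. The tray, jar, wash bottle and spatula show no visible movement.
- **Hand:** clear of everything at hand-in.

No check failed or disagreed.

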